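Roll the wear strip home on the bottle track

TASK

A bottle is standing in the way beside the loose white wear strip on the steel bottle track: first stand it upright on the floor of the white basket with the others. Then take the hand roller from its rest and roll it along the strip with firm pressure until all five sections are snapped fully down, pressing with the roller only and never with the gripper itself, and put the roller back in its rest, upright as you found it. Leave the jar on the track, the bottles already in the basket and the wrench where they are.

Things in the scene. Friction and masses are not known exactly. Their poses are not given: they have to be found in the camera images.
- deck: Fixed steel bottle track on four legs: bed 150 mm (x) by 270 mm (y), its top 60 mm above the table; origin at table level under its centre. Near its -x edge, along y, runs the white wear strip of five sections in a row (see strip_mid).
- photocell (a point): Centre of the photocell head, 30 mm (x, track axes) by 34 mm (y), 40 mm high, from 185 to 225 mm above the table, on a thin post on the bed. It stands 105 mm beside the strip's centre line, so a wide gripper held across the strip may strike it.
- section0 (a joint): How far strip section 0 has been pressed down, m: 0 fully loose, 0.005 fully home
- section1 (a joint): How far strip section 1 has been pressed down, m: 0 fully loose, 0.005 fully home
- section2 (a joint): How far strip section 2 has been pressed down, m: 0 fully loose, 0.005 fully home
- section3 (a joint): How far strip section 3 has been pressed down, m: 0 fully loose, 0.005 fully home
- section4 (a joint): How far strip section 4 has been pressed down, m: 0 fully loose, 0.005 fully home
- strip_mid (a point): Middle of the strip, axes as the track's: strip along y, 24 mm wide, five sections 46.5 mm long at 48 mm pitch. Height: top of a seated section, 63 mm above the table; a loose one stands up to 5 mm higher. A section slides straight down under about 7 N to a hard stop and stays where it is left; a roll at 10 to 20 N seats it. The roller's wheel, wider than the strip, then clears the bed by 3 mm.
- strip_end0 (a point): Centre of section0, at seated top height
- strip_end4 (a point): Centre of section4, at seated top height
- roller: Loose hand roller, about 0.38 kg. Origin: lowest point of its wheel, mid-width, when upright. Wheel radius 22 mm, 38 mm wide, axle along y, so it rolls along x. Side plates at y = +-24 mm from z = 12 mm up; bridge plate 90 mm (x) by 48 mm (y), z = 49 to 55 mm; black square upright handle 32 by 32 mm, z = 55 to 105 mm, gripped across either pair of faces. Front and back alike.
- wheel (a joint): Angle turned by the roller's wheel, rad, 0 at the start; it turns freely
- rest: Fixed grey rest for the roller, origin at table level under its centre. Base 110 mm (x) by 70 mm (y), 6 mm thick; two upright plates 8 mm thick, 60 mm long (y), centred at x = +-38 mm, tops at z = 54 mm. The wheel hangs between them and the bridge plate lies on both, roller x along rest x (either way round); its origin is then 5 mm above the table over the rest's centre.
- bottle: Loose amber bottle with black cap, 40 mm diameter, 90 mm high, 0.12 kg, straight sided up to about 62 mm. It stands on the track bed close beside the strip, in the roller's way. Origin: centre of its underside.
- basket: Fixed white open basket 170 mm (x) by 130 mm (y), 45 mm high, walls and floor 4 to 5 mm thick, origin under its centre at table level. Two bottles like the loose one stand in its -x half; the +x half is free.
- stored_a: Amber bottle, same shape, already in the basket; leave alone. Origin: centre of underside
- stored_b: Amber bottle, same shape, already in the basket; leave alone. Origin: centre of underside
- jar: Low amber jar with white lid, 44 mm diameter, 50 mm high, on the track bed away from the strip; leave alone. Origin: centre of underside
- wrench: Steel wrench 130 mm long lying on the table, along its x axis; leave alone. Origin: middle of its underside
Mind the look-alikes: they are no part of the job. What is shaped like the bottle but turquoise is not meant.

How it is judged:
By the outcome, as a careful person would: the job done as asked, in the order asked, and still so for the second after the job is handed in, with the robot touching nothing.
It also fails if it takes over 72 s, if anything falls off the work surface, if the arm or the gripper's body presses on something with over 40 N, if the wrist force passes 120 N, or if a joint passes its speed limit or range.

ROBOT

A 6-joint arm with a two-finger parallel gripper is mounted at the origin on the work surface. World frame = base frame: x ahead of the robot, y to its left, z up, the work surface at z = 0. Lengths are in m, angles in rad, forces in N, time in s.
With the tool pointing down it reaches from about 0.25 to 0.725 m from the base axis. Payload 4 kg.
Tool frame: the origin (TCP) lies midway between the tips of the shut fingers; the grasp point (between the pads) lies 19 mm behind it (bot.grip_point_offset is the distance from the TCP to the grasp point, in m); z points along the fingers, y is the line along which they close (so a half turn about z gives the same grasp; the last joint's range is limited). The gripper opens to 85 mm and grips with 20 to 120 N. Pads are 22 mm wide; open, the fingers measure 114 mm over their backs; the gripper's body (76 mm by 85 mm) begins 54 mm behind the grasp point. The pads swing forward as they close: fully open they stand 13 mm farther back than shut.
Start: joints at [-1.258, 0.241, 0.005, 1.335, 0, 1.571], TCP at [0.154, -0.476, 0.192] pointing down, gripper open.
Joint ranges: [-2.72, 2.72], [-1.05, 1.87], [-1.09, 1.28], [-1.99, 2.15], [-1.42, 1.44], [-3.14, 3.14]. Speed limits (rad/s): [2.79, 2.79, 3.14, 3.14, 3.14, 3.14].

INTERFACE

Orientations are given as a unit quaternion [x, y, z, w].
In Python, from workcell import bot gives the robot as it stands.
- The arm moves only by the tool step_arm, never from a script. Its argument "targets" is text: rows parted by semicolons, each of 7 numbers parted by spaces: the opening, from -1 (shut) to 1 (fully open), so that 0 is half open, then the shift along the world's x, y, z normalised to -1 to 1, where 1 is 0.5 m, then the turn, a rotation vector about the world's x, y, z normalised to -1 to 1, where 1 is pi/4 rad. In form: gripper x y z wx wy wz; .... A call has 1 to 10 rows; each row is the pose to reach, as a shift and turn from the pose commanded when the call began; what a row does not reach only later rows make up. A row lasts 1/12 s, in which the tool goes at most 41.7 mm and 7.16 degrees, less where a joint would pass 70% of its speed; a pose out of reach is approached as far as the arm can. A call with a number of a shift or a turn outside -1 to 1 is refused whole. A call with a gripper value outside its range is refused whole. The fingers move at their own pace and stop on an object; the grip force is fixed at half the most. Time passes only in rows, so rows that repeat a pose let the fingers close. It gives the time, the measured TCP pose, the force, the opening and the grip force at its end, in the units of the state.
- bot.get_obs(): the state, without advancing time (a new reading comes with each control period).
- bot.camera(name): name is "side" or "top" or "wrist"; returns the picture (480x640x3 uint8, red, green, blue); there is no depth.
- bot.camera_info(name): a dict with "vertical_fov" (degrees; the focal length in pixels is half the picture's height over the tangent of half this angle, whatever the lens; pixels are square), "cx", "cy" (the principal point, pixels), "pose" (4x4, takes a point from camera to world coordinates). Camera axes: x right, y up, looking along -z (the intrinsics and any distortion apply to the point x, -y, -z); pixel columns grow to the right and rows downward; lengths in m; the calibration is good to about 2 mm. A picture is of the moment at which its call begins: read the wrist's pose just before it. camera_info takes no time and is no camera call; for the wrist camera it gives the pose at the moment of the call.
- bot.job_done(): hands the job in; it is judged then, once.
The state is a dict: "clock": time; "joint_pos": joint angles; "joint_vel": joint speeds; "tau": joint torques, N m; "eef_pos": TCP position; "tool_rot": TCP orientation; "ft_force": force on the tool from outside, world axes, zero at the start; "ft_torque": the same for the moment, N m; "grip_width": finger opening in m; "grasp_force": force on a finger pad.
Only numpy, scipy, OpenCV 4.12 (cv2) and the standard library are available. Lean on these libraries where they do the work, as an engineer would, in place of code of your own. Each camera call takes 0.05 s, during which the arm holds its last target. There are 200 camera calls.

## Working session

There is one attempt and no reset: what is moved stays moved. The work goes in short steps, Python scripts to look and compute and a tool call to move; the robot and the scene stay as the last step left them, time stands still between calls to the robot, and variables do not carry over. Pictures are saved under pics/ and viewed, at most 10 in all, crops included, and the job is handed in when it is done.

Besides the shell and the picture viewer there is one more tool, called as name(argument=value, ...) on one line, values as JSON. step_arm: Moves the arm, as the interface text tells. Scaled input: -1 to 1 covers 0.5 m each way for a shift and pi/4 rad each way for a turn. Its arguments: {"type":"object","properties":{"targets":{"type":"string"}},"required":["targets"]}

```bash
mkdir -p pics; ls
python3 - <<'E'
from workcell import bot
import cv2,numpy as np
for n in ("top","side"):
    i=bot.camera_info(n); print(n,{k:(np.round(v,4).tolist() if k=="pose" else v) for k,v in i.items()})
    cv2.imwrite(f"pics/{n}0.png",bot.camera(n)[...,::-1])
print(bot.camera_info("wrist"))
o=bot.get_obs(); print(o)
E
```

```text
pics
top {'vertical_fov': 43.54148296323862, 'cx': 315.01360906453857, 'cy': 247.11840282943456, 'pose': [[-0.0217, 0.9902, -0.1376, 0.3999], [-0.9996, -0.0239, -0.0137, 0.0187], [-0.0168, 0.1373, 0.9904, 1.2603], [0.0, 0.0, 0.0, 1.0]]}
side {'vertical_fov': 53.16064927389685, 'cx': 317.0746278618713, 'cy': 238.68061090079922, 'pose': [[-0.7822, 0.338, -0.5234, 0.0124], [-0.623, -0.4411, 0.6461, 0.7124], [-0.0125, 0.8314, 0.5555, 0.7195], [0.0, 0.0, 0.0, 1.0]]}
{'vertical_fov': 61.47164307698834, 'cx': 321.98198487924793, 'cy': 238.35685350969354, 'pose': array([[ 0.30758985,  0.90400997,  0.29690816,  0.23039594],
       [-0.95151729,  0.29282916,  0.09415904, -0.45119209],
       [-0.00182266, -0.31147561,  0.9502524 ,  0.37273625],
       [ 0.        ,  0.        ,  0.        ,  1.        ]])}
{'clock': 0.1, 'joint_pos': array([-1.25798556e+00,  2.41353604e-01,  3.90199340e-03,  1.33519304e+00,
        3.34541720e-06,  1.57080213e+00]), 'joint_vel': array([-0.00182488, -0.00173896,  0.0038688 , -0.00061217, -0.00057574,
       -0.000161  ]), 'tau': array([ 1.39415074e-04, -3.73137975e+01,  2.53009915e+01,  1.08690016e-02,
       -5.08271194e-05,  9.92223733e-06]), 'eef_pos': array([ 0.15367876, -0.47515011,  0.19071049]), 'tool_rot': array([ 9.87793622e-01,  1.55765547e-01, -1.42305573e-04, -9.13140850e-04]), 'ft_force': array([-0.85398178, -0.1923562 ,  0.31459837]), 'ft_torque': array([-0.02274474,  0.00869607,  0.01129696]), 'grasp_force': 0.0, 'grip_width': 0.0855194882920537}
```

View pics/top0.png

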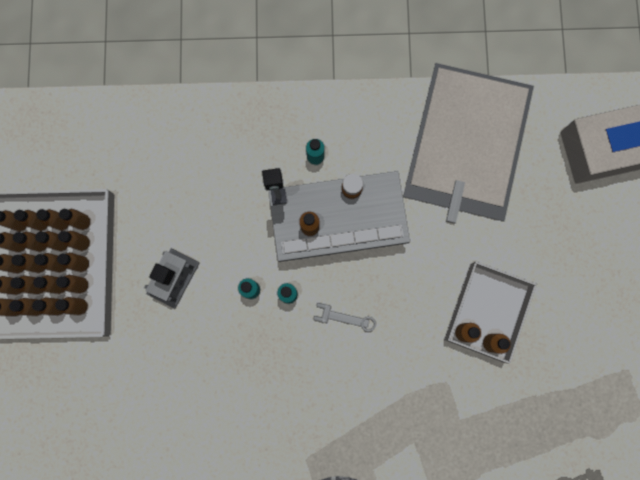

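View pics/side0.png

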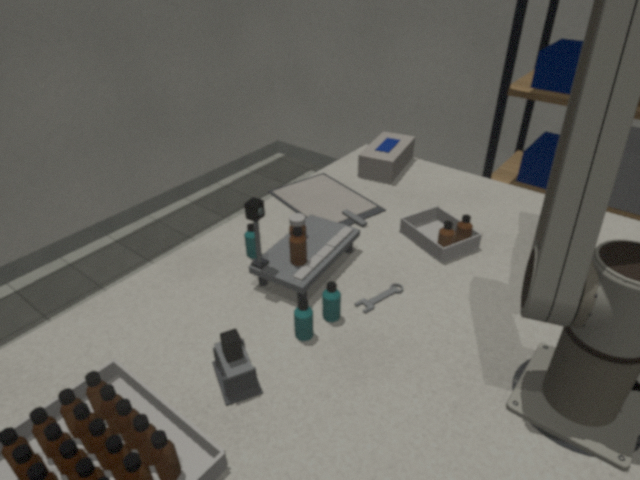

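Top view: candidates for the bottle are the amber one on the track (310,222), the basket bottles (467,332) and (497,343), the tray's amber rows (0-90,215-310), the turquoise ones (316,151), (249,289), (287,293), and the jar (352,186). I choose (310,222), which stands beside the strip. The roller and its rest are at (170,275). Next, close crops.

Run:
```python
import cv2
a=cv2.imread("pics/top0.png")
def crop(n,x0,y0,w,h,s):
    c=cv2.resize(a[y0:y0+h,x0:x0+w],None,fx=s,fy=s,interpolation=cv2.INTER_CUBIC)
    for k in range(0,w,10):
        cv2.line(c,(k*s,0),(k*s,12 if (x0+k)%50==0 else 5),(0,0,255),1)
    for k in range(0,h,10):
        cv2.line(c,(0,k*s),(12 if (y0+k)%50==0 else 5,k*s),(0,0,255),1)
    return c
cv2.imwrite("pics/c1.png",crop("",260,160,160,110,5))
import numpy as np
l=crop("",140,240,70,70,5); r=crop("",440,250,90,120,5)
o=np.zeros((600,800,3),np.uint8); o[:350,:350]=l; o[:600,350:800]=r
cv2.imwrite("pics/c2.png",o)
```

```text
(no output)
```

View pics/c1.png

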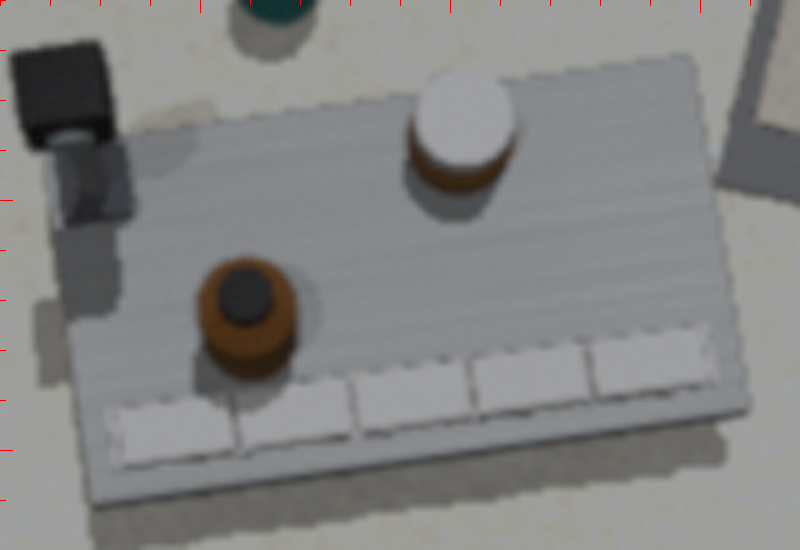

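View pics/c2.png

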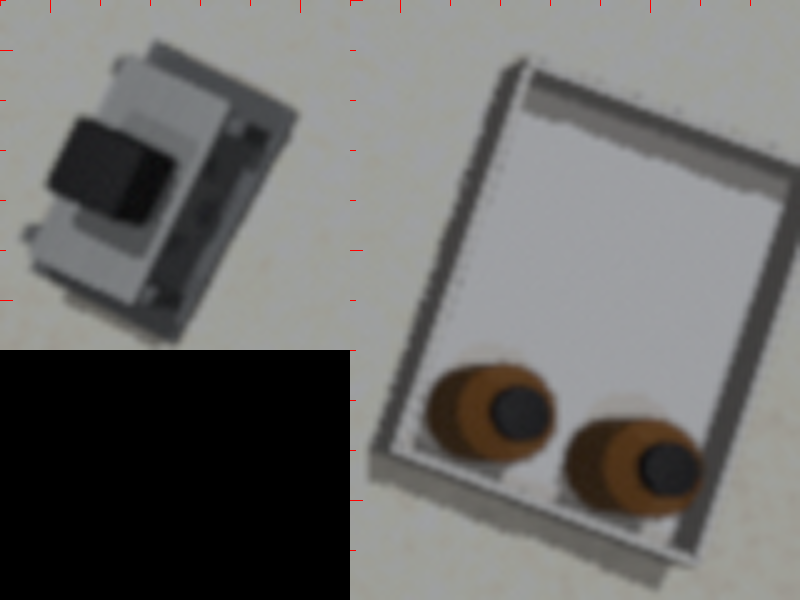

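c1 confirms the choice: amber bottle, black cap at crop (246,295), i.e. pixel (309,219), right beside the strip, whose loose sections run from crop (112,438) to (712,357). c2 shows the roller in its rest, with its bridge corners visible, and the basket with its upper (+x) half free.

```bash
cat > h.py <<'E'
import numpy as np
from workcell import bot
def ray(cam,uv,info=None):
    i=info or bot.camera_info(cam); f=240/np.tan(np.radians(i["vertical_fov"]/2)); T=np.array(i["pose"])
    d=T[:3,:3]@np.array([(uv[0]-i["cx"])/f,-(uv[1]-i["cy"])/f,-1]); return T[:3,3],d
def onz(cam,uv,z,info=None):
    p,d=ray(cam,uv,info); return p+d*(z-p[2])/d[2]
def proj(cam,P,info=None):
    i=info or bot.camera_info(cam); f=240/np.tan(np.radians(i["vertical_fov"]/2)); T=np.array(i["pose"])
    c=T[:3,:3].T@(np.array(P)-T[:3,3]); return np.array([i["cx"]+f*c[0]/-c[2], i["cy"]-f*c[1]/-c[2]])
E
cat > m.py <<'E'
from h import *
A=lambda x,y:(260+x/5-.4,160+y/5-.4)
B=lambda x,y:(140+x/5-.4,240+y/5-.4)
C=lambda x,y:(440+(x-350)/5-.4,250+y/5-.4)
def P(name,pts,f,z):
    r=[onz("top",f(*p),z)[:2] for p in pts]; print(name,np.round(r,4).tolist()); return np.array(r)
d=P("deck ll,lr,ur",[(90,497),(747,408),(690,57)],A,.06)
print("deck centre",(d[0]+d[2])/2,"len",np.linalg.norm(d[1]-d[0]),np.linalg.norm(d[2]-d[1]))
s=P("strip L t,b R t,b",[(107,410),(118,467),(708,328),(715,385)],A,.068)
print("strip mid",s.mean(0),"len",np.linalg.norm((s[2]+s[3]-s[0]-s[1])/2)); v=(s[2]+s[3]-s[0]-s[1]); print("dir",np.degrees(np.arctan2(v[1],v[0])))
P("cap",[(246,295)],A,.15); P("jarlid",[(464,118)],A,.11); P("photocell top",[(57,88)],A,.225)
b=P("bridge",[(130,55),(230,103),(135,305),(35,262)],B,.06); print(b.mean(0)); v=b[1]+b[0]-b[2]-b[3]; print("bridge xdir",np.degrees(np.arctan2(v[1],v[0])),np.linalg.norm(v)/2)
b=P("base",[(155,40),(298,115),(178,343)],B,.006); print("base ctr",(b[0]+b[2])/2,np.linalg.norm(b[0]-b[1]),np.linalg.norm(b[1]-b[2]))
b=P("rim",[(520,60),(805,170),(695,560),(370,450)],C,.045); print("basket",b.mean(0)); v=b[0]+b[1]-b[2]-b[3]; print(np.degrees(np.arctan2(v[1],v[0])),np.linalg.norm(v)/2,np.linalg.norm(b[0]-b[1]),np.linalg.norm(b[2]-b[3]))
P("stored caps",[(521,412),(668,469)],C,.095)
E
python3 m.py
```

```text
deck ll,lr,ur [[0.5444, 0.1111], [0.5742, -0.1543], [0.72, -0.1373]]
deck centre [ 0.63222004 -0.01310472] len 0.2670592707845471 0.14678858761684646
strip L t,b R t,b [[0.5785, 0.1032], [0.5553, 0.0991], [0.6059, -0.1389], [0.5827, -0.1408]]
strip mid [ 0.58058406 -0.01935951] len 0.24253418086074366
dir -83.50908345429139
cap [[0.6086, 0.0445]]
jarlid [[0.6845, -0.0415]]
photocell top [[0.6706, 0.1082]]
bridge [[0.5669, 0.3377], [0.5464, 0.297], [0.4659, 0.3345], [0.484, 0.3749]]
[0.51581326 0.33602243]
bridge xdir -24.575137904428136 0.08982366859702831
base [[0.5806, 0.3415], [0.5472, 0.2807], [0.4526, 0.3305]]
base ctr [0.51661771 0.3359973 ] 0.06941166889697425 0.10685777538906187
rim [[0.5315, -0.2852], [0.4843, -0.3968], [0.3309, -0.3426], [0.3767, -0.2167]]
basket [ 0.43084536 -0.3103194 ]
-21.719545431304958 0.165827838606131 0.12120345045447603 0.1340208142393474
stored caps [[0.3908, -0.2652], [0.3681, -0.3198]]
```

step_arm(targets="1 0.6 0.6 0.12 0 0 1; 1 0.6 0.6 0.12 0 0 1; 1 0.6 0.6 0.12 0 0 1; 1 0.6 0.6 0.12 0 0 1; 1 0.6 0.6 0.12 0 0 1; 1 0.6 0.6 0.12 0 0 1; 1 0.6 0.6 0.12 0 0 1; 1 0.6 0.6 0.12 0 0 1; 1 0.6 0.6 0.12 0 0 1; 1 0.6 0.6 0.12 0 0 1")

```text
clock: 0.93
eef_pos: [0.4464, -0.1821, 0.2499]
tool_rot: [0.853, 0.522, -0.0, -0.0]
ft_force: [0.7, -0.9, 0.5]
grip_width: 0.0856
grasp_force: 0.0
```

```bash
cat >> h.py <<'E'
from scipy.spatial.transform import Rotation as R
def st():
    o=bot.get_obs(); r=R.from_quat(o["tool_rot"]).as_matrix()
    print("t",round(o["clock"],2),"tcp",np.round(o["eef_pos"],4),"yaw_y",round(np.degrees(np.arctan2(r[1,1],r[0,1])),2),"z",np.round(r[:,2],4),"F",np.round(o["ft_force"],1),"w",round(o["grip_width"],4),"gf",round(o["grasp_force"],1),"q",np.round(o["joint_pos"],3)); return o
E
python3 -c "
from h import *; st()"
```

```text
t 0.93 tcp [ 0.4464 -0.1821  0.2499] yaw_y -27.07 z [-5.e-04  1.e-04 -1.e+00] F [ 0.7 -0.9  0.5] w 0.0856 gf 0.0 q [-0.387  0.188  0.089  1.472 -0.     1.656]
```

step_arm(targets="1 0.3 0.42 0 0 0 1; 1 0.3 0.42 0 0 0 1; 1 0.3 0.42 0 0 0 1; 1 0.3 0.42 0 0 0 1; 1 0.3 0.42 0 0 0 1; 1 0.3 0.42 0 0 0 1; 1 0.3 0.42 0 0 0 1")

```text
clock: 1.52
eef_pos: [0.5978, 0.0316, 0.2477]
tool_rot: [0.584, 0.812, 0.001, -0.001]
ft_force: [-0.3, -0.0, -0.5]
grip_width: 0.0855
grasp_force: 0.0
```

step_arm(targets="1 0 0 0 0 0 1; 1 0 0 0 0 0 1; 1 0 0 0 0 0 1; 1 0 0 0 0 0 1; 1 0 0 0 0 0 1; 1 0 0 0 0 0 1; 1 0 0 0 0 0 1")

```text
clock: 2.1
eef_pos: [0.5951, 0.0257, 0.2492]
tool_rot: [0.232, 0.973, -0.0, -0.001]
ft_force: [0.3, -0.7, 0.1]
grip_width: 0.0854
grasp_force: 0.0
```

step_arm(targets="1 0 0 0 0 0 0.745; 1 0 0 0 0 0 0.745; 1 0 0 0 0 0 0.745; 1 0 0 0 0 0 0.745; 1 0 0 0 0 0 0.745; 1 0 0 0 0 0 0.745")

```text
clock: 2.6
eef_pos: [0.5952, 0.0256, 0.2493]
tool_rot: [-0.057, 0.998, -0.0, -0.001]
ft_force: [-0.9, -0.3, -0.0]
grip_width: 0.0853
grasp_force: 0.0
```

```bash
python3 -c "
from h import *; o=st()
import cv2
i=bot.camera_info('wrist'); cv2.imwrite('pics/w1.png',bot.camera('wrist')[...,::-1])
print(proj('wrist',[.6086,.0445,.15],i), proj('wrist',[.5806,-.0194,.068],i),i['pose'].round(3).tolist())"
```

```text
t 2.6 tcp [0.5952 0.0256 0.2493] yaw_y 96.49 z [-1.3e-03 -1.0e-04 -1.0e+00] F [-0.9 -0.3 -0. ] w 0.0853 gf 0.0 q [ 0.043  0.428  0.419  1.563 -0.    -0.07 ]
[345.9715507  242.07941748] [274.65265513 176.27546042] [[-0.113, -0.945, -0.308, 0.517], [0.994, -0.107, -0.035, 0.016], [-0.0, -0.31, 0.951, 0.431], [0.0, 0.0, 0.0, 1.0]]
```

View pics/w1.png

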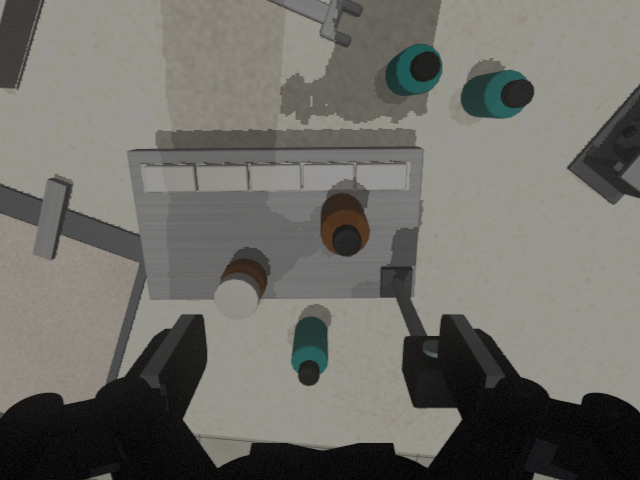

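Wrist view: bottle cap at (347,240) and strip centre at (275,178), both within 2 px of the predictions. The photocell (430,370) lies clear of the planned straight descent.

step_arm(targets="0.7 0.023 0.038 0 0 0 0; 0.7 0.023 0.038 0 0 0 0; 0.7 0.023 0.038 -0.06 0 0 0; 0.7 0.023 0.038 -0.12 0 0 0; 0.7 0.023 0.038 -0.18 0 0 0; 0.7 0.023 0.038 -0.24 0 0 0; 0.7 0.023 0.038 -0.29 0 0 0; 0.7 0.023 0.038 -0.328 0 0 0; 0.7 0.023 0.038 -0.328 0 0 0; 0.7 0.023 0.038 -0.328 0 0 0")

```text
clock: 3.48
eef_pos: [0.6058, 0.0447, 0.0848]
tool_rot: [-0.056, 0.998, -0.0, -0.002]
ft_force: [0.1, 0.6, 1.2]
grip_width: 0.0723
grasp_force: 0.0
```

step_arm(targets="-0.5 0 0 0 0 0 0; -0.5 0 0 0 0 0 0; -0.5 0 0 0 0 0 0; -0.5 0 0 0 0 0 0; -0.5 0 0 0 0 0 0; -0.5 0 0 0 0 0 0; -0.5 0 0 0 0 0 0; -0.5 0 0 0 0 0 0")

```text
clock: 4.15
eef_pos: [0.6095, 0.0455, 0.0907]
tool_rot: [-0.056, 0.998, 0.0, 0.004]
ft_force: [-2.3, 0.9, 13.5]
grip_width: 0.0217
grasp_force: 21.0
```

```bash
python3 -c "
from h import *; st()"
```

```text
t 4.15 tcp [0.6095 0.0455 0.0907] yaw_y 96.45 z [ 0.0075  0.0011 -1.    ] F [-2.3  0.9 13.5] w 0.0217 gf 21.0 q [ 7.400e-02  5.100e-01  1.350e-01  1.188e+00  1.000e-03 -3.800e-02]
```

```bash
python3 -c "
from h import *
import cv2
a=bot.camera('side')[...,::-1]; w=bot.camera('wrist')[...,::-1]
c=cv2.resize(a[150:330,200:400],None,fx=2.2,fy=2.2,interpolation=cv2.INTER_CUBIC)
w=cv2.resize(w,(360,270)); o=np.zeros((400,800,3),np.uint8); o[:396,:440]=c; o[:270,440:]=w
cv2.imwrite('pics/g1.png',o); st()"
```

```text
t 4.25 tcp [0.6095 0.0455 0.0907] yaw_y 96.45 z [ 0.0075  0.0011 -1.    ] F [-2.  -0.2 12.9] w 0.0219 gf 20.9 q [ 7.400e-02  5.100e-01  1.350e-01  1.188e+00  1.000e-03 -3.800e-02]
```

View pics/g1.png

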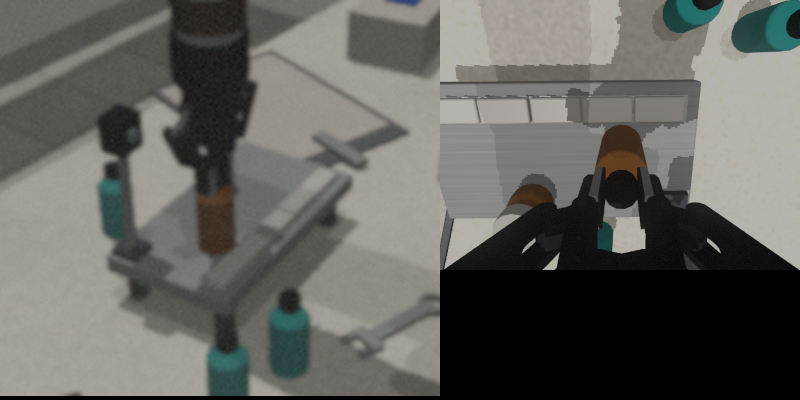

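```bash
python3 -c "
from h import *
for z in (.06,.0907,.11,.12,.13,.15):
    p=proj('side',[.6095,.0455,z]); w=proj('wrist',[.6095,.0455,z]); print(z,((p-[200,150])*2.2).round(0),(w*.5625+[440,0]).round(0))
print(bot.grip_point_offset)
print([ (k,proj('side',P)) for k,P in dict(a=[.6086,.0445,.06],b=[.6086,.0445,.15]).items()])
"
```

```text
0.06 [216. 245.] [622. 143.]
0.0907 [215. 221.] [622. 156.]
0.11 [215. 206.] [622. 166.]
0.12 [214. 197.] [622. 172.]
0.13 [214. 189.] [622. 178.]
0.15 [213. 173.] [622. 194.]
0.0187
[('a', array([298.91970556, 261.23299528])), ('b', array([297.55406192, 228.4333674 ]))]
```

The fingers closed on the cap (22 mm wide): the tips stopped at shoulder height, about z 0.12, higher than expected. I'll open, go lower in small steps while watching the force, and regrip on the body.

step_arm(targets="0.7 0 0 0 0 0 0; 0.7 0 0 0 0 0 0; 0.7 0 0 0 0 0 0; 0.7 0 0 0 0 0 0; 0.7 0 0 0 0 0 0; 0.7 0 0 -0.01 0 0 0; 0.7 0 0 -0.02 0 0 0; 0.7 0 0 -0.02 0 0 0")

```text
clock: 4.92
eef_pos: [0.6059, 0.0449, 0.074]
tool_rot: [-0.056, 0.998, -0.0, -0.001]
ft_force: [-0.2, 0.1, -0.3]
grip_width: 0.0724
grasp_force: 0.0
```

```bash
python3 -c "
from h import *; st()
import cv2
w=bot.camera('wrist')[...,::-1]; s=bot.camera('side')[...,::-1]
a=cv2.resize(w[220:480,170:470],(400,347)); b=cv2.resize(s[170:290,230:370],(400,343),interpolation=cv2.INTER_CUBIC)
o=np.zeros((347,800,3),np.uint8); o[:,:400]=a;o[:343,400:]=b; cv2.imwrite('pics/g2.png',o)
e=bot.get_obs()['eef_pos']
for k in (0,.0187,.04): print(((proj('wrist',e+[0,0,k])-[170,220])*4/3).round(), ((proj('side',e+[0,0,k])-[230,170])*400/140+[400,0]).round())"
```

```text
t 4.92 tcp [0.6059 0.0449 0.074 ] yaw_y 96.44 z [-3.e-03 -3.e-04 -1.e+00] F [-0.2  0.1 -0.3] w 0.0724 gf 0.0 q [ 0.074  0.524  0.113  1.163 -0.    -0.039]
[204.  76.] [598. 247.]
[204.  98.] [597. 228.]
[204. 129.] [596. 206.]
```

View pics/g2.png

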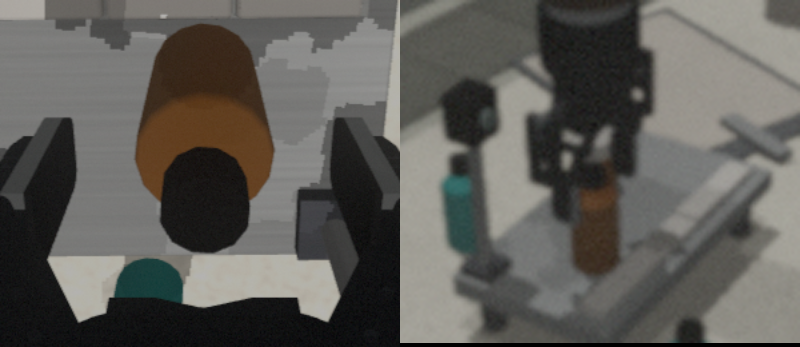

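step_arm(targets="0.7 0 0 -0.008 0 0 0; 0.7 0 0 -0.016 0 0 0; 0.7 0 0 -0.016 0 0 0")

```text
clock: 5.27
eef_pos: [0.6064, 0.0449, 0.0668]
tool_rot: [-0.056, 0.998, -0.0, -0.001]
ft_force: [-0.6, -0.8, -0.3]
grip_width: 0.0727
grasp_force: 0.0
```

step_arm(targets="0.3 0 0 0 0 0 0; 0.2 0 0 0 0 0 0; 0.1 0 0 0 0 0 0; 0 0 0 0 0 0 0; -0.2 0 0 0 0 0 0; -0.3 0 0 0 0 0 0; -0.3 0 0 0 0 0 0")

```text
clock: 5.85
eef_pos: [0.6077, 0.0452, 0.0685]
tool_rot: [-0.056, 0.998, 0.0, 0.001]
ft_force: [-0.9, 1.5, 3.5]
grip_width: 0.0374
grasp_force: 60.6
```

step_arm(targets="0.5 0 0 0 0 0 0; 0.5 0 0 0 0 0 0; 0.5 0 0 0 0 0 0; 0.5 0 0 -0.01 0 0 0; 0.5 0 0 -0.018 0 0 0; 0.5 0 0 -0.018 0 0 0")

```text
clock: 6.35
eef_pos: [0.606, 0.0449, 0.0573]
tool_rot: [-0.056, 0.998, -0.0, -0.001]
ft_force: [0.3, 0.4, -0.5]
grip_width: 0.0638
grasp_force: 0.0
```

step_arm(targets="0.2 0 0 0 0 0 0; 0.1 0 0 0 0 0 0; 0 0 0 0 0 0 0; -0.2 0 0 0 0 0 0; -0.3 0 0 0 0 0 0; -0.3 0 0 0 0 0 0; -0.3 0 0 0 0 0 0")

```text
clock: 6.93
eef_pos: [0.6075, 0.0451, 0.0594]
tool_rot: [-0.056, 0.998, 0.0, 0.001]
ft_force: [0.8, 0.3, 2.9]
grip_width: 0.0378
grasp_force: 60.6
```

step_arm(targets="-0.3 0 0 0.06 0 0 0; -0.3 0 0 0.12 0 0 0; -0.3 0 0 0.18 0 0 0; -0.3 0 0 0.24 0 0 0; -0.3 0 0 0.3 0 0 0; -0.3 0 0 0.3 0 0 0")

```text
clock: 7.43
eef_pos: [0.6102, 0.0451, 0.2157]
tool_rot: [-0.056, 0.998, 0.0, 0.006]
ft_force: [1.1, 0.5, -0.8]
grip_width: 0.038
grasp_force: 60.9
```

step_arm(targets="-0.3 -0.03 -0.07 0 0 0 -0.06; -0.3 -0.056 -0.148 0 0 0 -0.13; -0.3 -0.084 -0.222 0 0 0 -0.19; -0.3 -0.112 -0.296 0 0 0 -0.25; -0.3 -0.14 -0.37 0 0 0 -0.32; -0.3 -0.168 -0.444 0 0 0 -0.38; -0.3 -0.196 -0.518 0 0 0 -0.44; -0.3 -0.223 -0.592 0 0 0 -0.5; -0.3 -0.25 -0.666 0 0 0 -0.56; -0.3 -0.279 -0.74 0 0 0 -0.6255")

```text
clock: 8.27
eef_pos: [0.4661, -0.3263, 0.2076]
tool_rot: [0.189, 0.982, 0.0, -0.001]
ft_force: [-0.3, 0.2, -1.6]
grip_width: 0.0379
grasp_force: 60.8
```

step_arm(targets="-0.3 0 0 0 0 0 0; -0.3 0 0 0 0 0 0")

```text
clock: 8.43
eef_pos: [0.4658, -0.3268, 0.2073]
tool_rot: [0.191, 0.982, 0.001, -0.001]
ft_force: [0.1, -0.4, -1.5]
grip_width: 0.0382
grasp_force: 61.0
```

```bash
python3 -c "
from h import *; st()
import cv2
i=bot.camera_info('wrist'); cv2.imwrite('pics/w2.png',bot.camera('wrist')[...,::-1])
c=np.array([.4308,-.3103]); ex=np.array([.929,-.370]); ey=np.array([.370,.929])
for a,b in ((-.085,.065),(.085,.065),(.085,-.065),(-.085,-.065)): print(proj('wrist',[*(c+a*ex+b*ey),.045],i).round())
e=bot.get_obs()['eef_pos']; print(proj('wrist',e,i), proj('wrist',[.468,-.325,.09],i))"
```

```text
t 8.43 tcp [ 0.4658 -0.3268  0.2073] yaw_y 68.04 z [-0.002   0.0015 -1.    ] F [ 0.1 -0.4 -1.5] w 0.0382 gf 61.0 q [-0.612  0.377  0.235  1.432  0.    -0.229]
[408.  46.]
[397. 252.]
[253. 253.]
[241.  47.]
[325.52407215 276.90465388] [325.33738419 217.16089217]
```

View pics/w2.png

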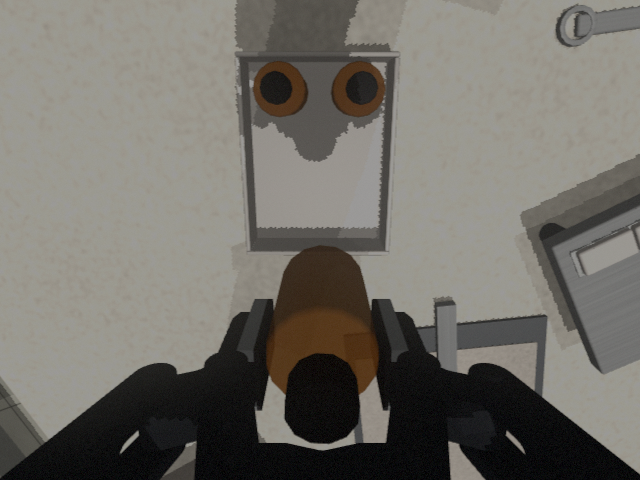

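The stored bottles are at (280,88) and (360,88) in the wrist view. The basket centre is about 5 mm further to basket -y than estimated, so I correct for that and lower.

step_arm(targets="-0.3 0.004 -0.008 -0.06 0 0 0; -0.3 0.004 -0.008 -0.12 0 0 0; -0.3 0.004 -0.008 -0.18 0 0 0; -0.3 0.004 -0.008 -0.24 0 0 0; -0.3 0.004 -0.008 -0.3 0 0 0; -0.3 0.004 -0.008 -0.34 0 0 0; -0.3 0.004 -0.008 -0.37 0 0 0; -0.3 0.004 -0.008 -0.385 0 0 0; -0.3 0.004 -0.008 -0.385 0 0 0")

```text
clock: 9.23
eef_pos: [0.4686, -0.3263, 0.014]
tool_rot: [0.187, 0.982, 0.001, -0.002]
ft_force: [0.3, -0.7, -2.0]
grip_width: 0.0383
grasp_force: 61.0
```

step_arm(targets="-0.3 0 0 -0.008 0 0 0; -0.3 0 0 -0.014 0 0 0; -0.3 0 0 -0.014 0 0 0")

```text
clock: 9.48
eef_pos: [0.4703, -0.3291, 0.01]
tool_rot: [0.188, 0.982, -0.0, 0.001]
ft_force: [1.4, -0.1, -0.8]
grip_width: 0.0381
grasp_force: 61.0
```

```bash
python3 -c "
from h import *; st()"
```

```text
t 9.48 tcp [ 0.4703 -0.3291  0.01  ] yaw_y 68.33 z [ 1.1e-03 -8.0e-04 -1.0e+00] F [ 1.4 -0.1 -0.8] w 0.0381 gf 61.0 q [-0.611  0.521 -0.078  0.971 -0.    -0.232]
```

step_arm(targets="-0.3 0 0 -0.006 0 0 0; -0.3 0 0 -0.006 0 0 0; -0.3 0 0 -0.006 0 0 0")

```text
clock: 9.73
eef_pos: [0.4697, -0.3292, 0.0067]
tool_rot: [0.188, 0.982, -0.0, 0.0]
ft_force: [0.1, -0.3, -1.4]
grip_width: 0.0379
grasp_force: 61.0
```

step_arm(targets="-0.3 0 0 -0.004 0 0 0; -0.3 0 0 -0.004 0 0 0; -0.3 0 0 -0.004 0 0 0")

```text
clock: 9.98
eef_pos: [0.4695, -0.329, 0.0043]
tool_rot: [0.188, 0.982, 0.0, -0.0]
ft_force: [0.0, 0.3, -1.5]
grip_width: 0.0376
grasp_force: 61.0
```

step_arm(targets="-0.3 0 0 -0.004 0 0 0; -0.3 0 0 -0.006 0 0 0; -0.3 0 0 -0.006 0 0 0")

```text
clock: 10.23
eef_pos: [0.4701, -0.3294, 0.0033]
tool_rot: [0.188, 0.982, -0.0, 0.001]
ft_force: [-2.6, 1.7, 8.4]
grip_width: 0.0381
grasp_force: 62.1
```

step_arm(targets="-0.3 0 0 0.002 0 0 0; 0 0 0 0.003 0 0 0; 0.2 0 0 0.004 0 0 0; 0.3 0 0 0.004 0 0 0; 0.35 0 0 0.004 0 0 0; 0.35 0 0 0.004 0 0 0; 0.35 0 0 0.004 0 0 0")

```text
clock: 10.82
eef_pos: [0.4695, -0.329, 0.0032]
tool_rot: [0.188, 0.982, 0.0, -0.0]
ft_force: [0.1, 1.0, 0.3]
grip_width: 0.0576
grasp_force: 0.0
```

step_arm(targets="0.35 0 0 0.03 0 0 0; 0.35 0 0 0.08 0 0 0; 0.35 0 0 0.14 0 0 0; 0.35 0 0 0.22 0 0 0; 0.35 0 0 0.3 0 0 0; 0.35 0 0 0.38 0 0 0; 0.35 0 0 0.46 0 0 0; 0.35 0 0 0.46 0 0 0")

```text
clock: 11.48
eef_pos: [0.4731, -0.3315, 0.243]
tool_rot: [0.188, 0.982, -0.003, 0.007]
ft_force: [1.3, -0.3, 0.7]
grip_width: 0.0577
grasp_force: 0.0
```

```bash
python3 -c "
from h import *; st()
import cv2
cv2.imwrite('pics/w3.png',bot.camera('top')[...,::-1]); a=cv2.imread('pics/w3.png'); cv2.imwrite('pics/w3c.png',cv2.resize(a[240:380,430:550],None,fx=4,fy=4,interpolation=cv2.INTER_CUBIC))
cv2.imwrite('pics/w3w.png',bot.camera('wrist')[...,::-1])
print(proj('top',[.469,-.330,.095]), proj('wrist',[.469,-.330,.095]))"
```

```text
t 11.48 tcp [ 0.4731 -0.3315  0.243 ] yaw_y 68.3 z [ 0.0133 -0.0093 -0.9999] F [ 1.3 -0.3  0.7] w 0.0577 gf 0.0 q [-0.611  0.372  0.319  1.502  0.    -0.232]
[505.13402983 290.30221208] [321.41199959 204.79753965]
```

View pics/w3w.png

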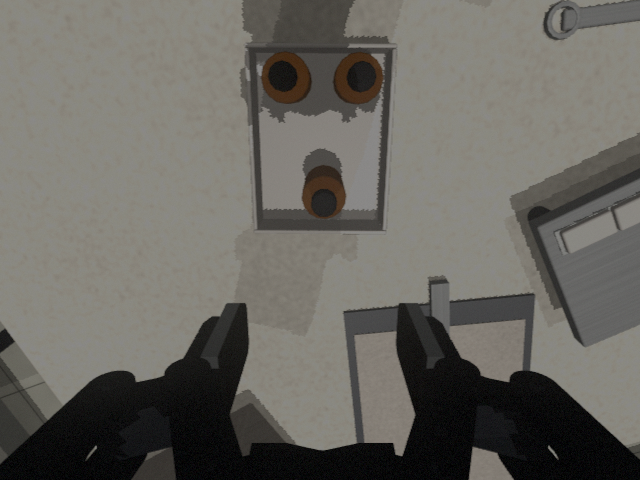

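Bottle stands upright in the basket's free half at (323,200), clear of the stored ones at (285,76) and (360,74). Next I calibrate the fingertip position from this picture (tip row 303, gap 246-398) and move on to the roller.

```bash
python3 -c "
from h import *
o=st(); r=R.from_quat(o['tool_rot']).as_matrix(); i=bot.camera_info('wrist'); T=i['pose']
f=240/np.tan(np.radians(i['vertical_fov']/2))
for a in (-.011,0,.011,.02):
  for k in (0,.01,.02,.03,.04):
    P=o['eef_pos']+a*r[:,0]-k*r[:,2]; c=T[:3,:3].T@(P-T[:3,3]); print(a,k,'depth',round(-c[2],4),'gap px',round(f*.0577/-c[2],1),'row',round(proj('wrist',P,i)[1],1))
"
```

```text
t 11.58 tcp [ 0.4708 -0.3299  0.2358] yaw_y 68.3 z [ 0.0045 -0.0031 -1.    ] F [ 0.  -0.5 -0.4] w 0.0577 gf 0.0 q [-0.611  0.377  0.308  1.496 -0.    -0.232]
-0.011 0 depth 0.2011 gap px 115.8 row 296.7
-0.011 0.01 depth 0.1916 gap px 121.6 row 306.1
-0.011 0.02 depth 0.1821 gap px 127.9 row 316.6
-0.011 0.03 depth 0.1726 gap px 134.9 row 328.2
-0.011 0.04 depth 0.1631 gap px 142.8 row 341.1
0 0 depth 0.1977 gap px 117.8 row 276.3
0 0.01 depth 0.1882 gap px 123.8 row 284.9
0 0.02 depth 0.1787 gap px 130.4 row 294.5
0 0.03 depth 0.1692 gap px 137.7 row 305.0
0 0.04 depth 0.1597 gap px 145.9 row 316.9
0.011 0 depth 0.1942 gap px 119.9 row 255.3
0.011 0.01 depth 0.1847 gap px 126.1 row 263.0
0.011 0.02 depth 0.1752 gap px 132.9 row 271.5
0.011 0.03 depth 0.1657 gap px 140.5 row 281.0
0.011 0.04 depth 0.1562 gap px 149.1 row 291.6
0.02 0 depth 0.1914 gap px 121.7 row 237.5
0.02 0.01 depth 0.1819 gap px 128.0 row 244.4
0.02 0.02 depth 0.1724 gap px 135.1 row 252.0
0.02 0.03 depth 0.1629 gap px 142.9 row 260.5
0.02 0.04 depth 0.1534 gap px 151.8 row 270.1
```

step_arm(targets="0.8 0.04 0.07 0.05 0 0 0.1; 0.8 0.04 0.15 0.05 0 0 0.25; 0.8 0.04 0.23 0.05 0 0 0.4; 0.8 0.04 0.31 0.05 0 0 0.55; 0.8 0.04 0.39 0.05 0 0 0.7; 0.8 0.04 0.47 0.05 0 0 0.85; 0.8 0.04 0.55 0.05 0 0 1; 0.8 0.04 0.63 0.05 0 0 1; 0.8 0.04 0.7 0.05 0 0 1; 0.8 0.04 0.7 0.05 0 0 1")

```text
clock: 12.42
eef_pos: [0.4881, 0.0266, 0.2562]
tool_rot: [-0.206, 0.979, 0.002, -0.002]
ft_force: [0.6, -0.7, -0.3]
grip_width: 0.0769
grasp_force: 0.0
```

step_arm(targets="0.8 0.02 0.08 0 0 0 0.15; 0.8 0.02 0.16 0 0 0 0.3; 0.8 0.02 0.24 0 0 0 0.45; 0.8 0.02 0.32 0 0 0 0.6; 0.8 0.02 0.4 0 0 0 0.75; 0.8 0.02 0.48 0 0 0 0.9; 0.8 0.02 0.56 0 0 0 0.9; 0.8 0.02 0.6 0 0 0 0.9; 0.8 0.02 0.6 0 0 0 0.9")

```text
clock: 13.17
eef_pos: [0.4982, 0.3247, 0.2548]
tool_rot: [-0.531, 0.848, 0.001, -0.002]
ft_force: [-0.4, -0.7, -0.2]
grip_width: 0.0769
grasp_force: 0.0
```

```bash
python3 -c "
from h import *; st()
import cv2
i=bot.camera_info('wrist'); np.savez('w4.npz',pose=i['pose'],fov=i['vertical_fov'],cx=i['cx'],cy=i['cy']); cv2.imwrite('pics/w4.png',bot.camera('wrist')[...,::-1])
print(proj('wrist',[.516,.336,.11],i),proj('wrist',[.516,.336,.06],i))"
```

```text
t 13.17 tcp [0.4982 0.3247 0.2548] yaw_y 154.11 z [-0.0043 -0.0014 -1.    ] F [-0.4 -0.7 -0.2] w 0.0769 gf 0.0 q [ 5.770e-01  4.290e-01  4.350e-01  1.581e+00  1.000e-03 -5.420e-01]
[309.14550443 228.60246116] [310.54569257 213.79120439]
```

```bash
python3 -c "
from h import *
import cv2
a=cv2.imread('pics/w4.png'); g=cv2.cvtColor(a,cv2.COLOR_BGR2GRAY)
z=np.load('w4.npz'); i=dict(pose=z['pose'],vertical_fov=float(z['fov']),cx=float(z['cx']),cy=float(z['cy']))
for lo,hi,nm in ((0,45,'dark'),(95,255,'light')):
  m=cv2.inRange(g,lo,hi); n,l,s,c=cv2.connectedComponentsWithStats(m)
  for k in range(1,n):
    x,y,w,h,A=s[k]
    if A>300 and abs(c[k][0]-309)<90 and abs(c[k][1]-220)<90: 
      cn=cv2.findContours((l==k).astype(np.uint8),0,2)[0][0]; print(nm,s[k],c[k].round(),cv2.minAreaRect(cn),cv2.approxPolyDP(cv2.convexHull(cn),3,True)[:,0].tolist())
for r in range(130,300,10): print(r,g[r,220:400:6].tolist())
"
```

```text
dark [ 291  200   37   47 1652] [310. 223.] ((308.9999694824219, 223.0), (45.99999237060547, 35.99999237060547), 90.0) [[326, 201], [327, 244], [293, 245], [291, 215], [295, 202]]
light [     0      0    640    463 210451] [325. 195.] ((319.5, 231.0), (462.0, 639.0), 90.0) [[638, 0], [639, 389], [612, 399], [227, 462], [13, 421], [0, 407], [0, 63], [174, 0]]
130 [131, 131, 133, 129, 130, 131, 131, 140, 144, 144, 143, 145, 143, 143, 144, 144, 142, 144, 144, 143, 144, 143, 145, 144, 143, 144, 143, 144, 144, 143]
140 [129, 130, 136, 132, 132, 131, 130, 137, 130, 144, 144, 145, 143, 144, 142, 143, 143, 143, 144, 145, 143, 144, 144, 143, 143, 143, 144, 143, 143, 140]
150 [129, 128, 127, 128, 131, 129, 134, 131, 128, 129, 136, 134, 143, 133, 131, 134, 143, 142, 141, 141, 142, 144, 143, 143, 142, 143, 95, 99, 122, 99]
160 [129, 127, 131, 126, 131, 134, 130, 136, 127, 133, 130, 131, 132, 132, 134, 129, 130, 142, 142, 141, 140, 95, 97, 96, 96, 96, 100, 94, 101, 101]
170 [132, 127, 134, 131, 133, 130, 130, 89, 71, 67, 61, 60, 57, 53, 59, 61, 68, 117, 123, 137, 122, 98, 99, 97, 97, 101, 99, 100
[... 1075 characters left out ...]
143, 141, 142, 144, 144, 144, 143, 143, 143, 140, 143, 141, 141, 143, 141, 143, 139]
260 [143, 143, 143, 145, 142, 145, 143, 143, 145, 141, 145, 144, 144, 143, 144, 141, 143, 143, 144, 143, 143, 141, 139, 139, 142, 142, 144, 144, 141, 141]
270 [145, 144, 145, 145, 144, 144, 142, 142, 144, 143, 145, 143, 144, 140, 142, 145, 144, 143, 141, 143, 141, 142, 142, 144, 144, 142, 142, 139, 138, 144]
280 [145, 143, 144, 144, 144, 142, 139, 143, 144, 144, 144, 140, 143, 144, 141, 145, 143, 143, 143, 142, 142, 142, 140, 140, 144, 143, 144, 143, 126, 129]
290 [144, 143, 144, 144, 145, 144, 142, 144, 144, 143, 145, 143, 144, 145, 143, 143, 144, 143, 143, 140, 141, 142, 141, 144, 127, 123, 83, 72, 70, 70]
```

step_arm(targets="0.6 0.034 0.019 0 0 0 0; 0.6 0.034 0.019 -0.04 0 0 0; 0.6 0.034 0.019 -0.1 0 0 0; 0.6 0.034 0.019 -0.17 0 0 0; 0.6 0.034 0.019 -0.24 0 0 0; 0.6 0.034 0.019 -0.3 0 0 0; 0.6 0.034 0.019 -0.35 0 0 0; 0.6 0.034 0.019 -0.38 0 0 0; 0.6 0.034 0.019 -0.39 0 0 0; 0.6 0.034 0.019 -0.39 0 0 0")

```text
clock: 14.05
eef_pos: [0.5152, 0.3279, 0.0609]
tool_rot: [-0.528, 0.849, -0.0, -0.003]
ft_force: [0.3, -0.5, -0.2]
grip_width: 0.0681
grasp_force: 0.0
```

step_arm(targets="0.6 0 0 -0.01 0 0 0; 0.6 0 0 -0.02 0 0 0; 0.6 0 0 -0.02 0 0 0")

```text
clock: 14.3
eef_pos: [0.5169, 0.3304, 0.0535]
tool_rot: [-0.528, 0.849, -0.0, 0.0]
ft_force: [0.2, -0.0, 0.4]
grip_width: 0.0683
grasp_force: 0.0
```

```bash
python3 -c "
from h import *; st()
import cv2
cv2.imwrite('pics/w5.png',bot.camera('wrist')[...,::-1]);cv2.imwrite('pics/s5.png',bot.camera('side')[...,::-1])"
```

```text
t 14.3 tcp [0.5169 0.3304 0.0535] yaw_y 153.78 z [ 6.e-04  4.e-04 -1.e+00] F [ 0.2 -0.   0.4] w 0.0683 gf 0.0 q [ 0.569  0.549  0.098  1.119 -0.    -0.544]
```

step_arm(targets="0.5 -0.004 0.008 -0.005 0 0 0; 0.5 -0.004 0.008 -0.01 0 0 0; 0.5 -0.004 0.008 -0.014 0 0 0; 0.5 -0.004 0.008 -0.014 0 0 0")

```text
clock: 14.73
eef_pos: [0.5141, 0.3345, 0.0458]
tool_rot: [-0.529, 0.849, -0.0, -0.0]
ft_force: [0.2, 0.0, 0.1]
grip_width: 0.0642
grasp_force: 0.0
```

step_arm(targets="0.5 0 0 -0.006 0 0 0; 0.5 0 0 -0.012 0 0 0; 0.5 0 0 -0.012 0 0 0")

```text
clock: 14.98
eef_pos: [0.5141, 0.3342, 0.0395]
tool_rot: [-0.528, 0.849, -0.0, -0.001]
ft_force: [0.3, 0.4, -0.1]
grip_width: 0.0639
grasp_force: 0.0
```

step_arm(targets="0.2 0 0 0 0 0 0; 0 0 0 0 0 0 0; -0.1 0 0 0 0 0 0; -0.25 0 0 0 0 0 0; -0.5 0 0 0 0 0 0; -0.5 0 0 0 0 0 0; -0.5 0 0 0 0 0 0; -0.5 0 0 0 0 0 0")

```text
clock: 15.65
eef_pos: [0.5148, 0.3346, 0.0407]
tool_rot: [-0.528, 0.849, -0.0, 0.0]
ft_force: [0.2, -0.0, 2.0]
grip_width: 0.0311
grasp_force: 59.5
```

```bash
python3 -c "
from h import *; st()"
```

```text
t 15.65 tcp [0.5148 0.3346 0.0407] yaw_y 153.8 z [ 5.e-04  2.e-04 -1.e+00] F [ 0.2 -0.   2. ] w 0.0311 gf 59.5 q [ 0.576  0.561  0.083  1.092 -0.    -0.537]
```

step_arm(targets="-0.5 0 0 0.04 0 0 0; -0.5 0 0 0.09 0 0 0; -0.5 0 0 0.14 0 0 0; -0.5 0 0 0.2 0 0 0; -0.5 0 0 0.26 0 0 0; -0.5 0 0 0.32 0 0 0; -0.5 0 0 0.32 0 0 0")

```text
clock: 16.23
eef_pos: [0.5171, 0.3362, 0.2066]
tool_rot: [-0.528, 0.849, 0.0, 0.005]
ft_force: [2.2, 0.2, -1.1]
grip_width: 0.0308
grasp_force: 60.7
```

step_arm(targets="-0.5 0.01 -0.05 0 0 0 -0.09; -0.5 0.022 -0.103 0 0 0 -0.18; -0.5 0.033 -0.155 0 0 0 -0.27; -0.5 0.044 -0.207 0 0 0 -0.36; -0.5 0.055 -0.259 0 0 0 -0.45; -0.5 0.066 -0.31 0 0 0 -0.54; -0.5 0.078 -0.362 0 0 0 -0.63; -0.5 0.089 -0.414 0 0 0 -0.72; -0.5 0.1 -0.466 0 0 0 -0.81; -0.5 0.111 -0.517 0 0 0 -0.9")

```text
clock: 17.07
eef_pos: [0.569, 0.0745, 0.198]
tool_rot: [-0.2, 0.98, 0.0, -0.002]
ft_force: [0.6, 0.0, -3.8]
grip_width: 0.0314
grasp_force: 60.5
```

step_arm(targets="-0.5 0 0 0 0 0 -0.15; -0.5 0 0 0 0 0 -0.3; -0.5 0 0 0 0 0 -0.373; -0.5 0 0 0 0 0 -0.373; -0.5 0 0 0 0 0 -0.373; -0.5 0 0 0 0 0 -0.373")

```text
clock: 17.57
eef_pos: [0.5695, 0.0761, 0.1992]
tool_rot: [-0.058, 0.998, -0.0, -0.001]
ft_force: [-0.3, -0.3, -4.7]
grip_width: 0.0313
grasp_force: 60.7
```

```bash
python3 -c "
from h import *; st()
import cv2
a=bot.camera('wrist')[...,::-1]; i=bot.camera_info('wrist'); cv2.imwrite('pics/w6.png',a)
m=np.array([.5813,-.0194]);e=np.array([-.1132,.9936]);n=np.array([.9936,.1132])
g=cv2.cvtColor(np.ascontiguousarray(a),cv2.COLOR_BGR2GRAY)
# profile across the strip (deck x offset mm) at several y
for y in (-.09,-.05,0.):
    print(y,[int(g[tuple(proj('wrist',[*(m+y*e+k*.001*n),.068],i).round().astype(int)[::-1])]) for k in range(-30,31,2)])
"
```

```text
t 17.57 tcp [0.5695 0.0761 0.1992] yaw_y 96.61 z [-2.e-03 -3.e-04 -1.e+00] F [-0.3 -0.3 -4.7] w 0.0313 gf 60.7 q [0.133 0.39  0.234 1.416 0.    0.017]
-0.09 [154, 148, 71, 120, 142, 139, 142, 138, 139, 110, 126, 176, 175, 175, 174, 175, 175, 175, 175, 176, 176, 168, 138, 140, 139, 138, 142, 138, 138, 141, 143]
-0.05 [124, 94, 73, 112, 132, 144, 136, 135, 138, 95, 118, 174, 170, 171, 174, 175, 175, 176, 174, 175, 176, 169, 141, 141, 140, 141, 143, 139, 142, 141, 141]
0.0 [98, 77, 69, 119, 130, 132, 131, 128, 121, 93, 140, 168, 167, 168, 169, 167, 169, 167, 167, 168, 166, 147, 128, 127, 129, 133, 129, 128, 126, 129, 130]
```

step_arm(targets="-0.5 0.005 0 -0.03 0 0 0; -0.5 0.005 0 -0.07 0 0 0; -0.5 0.005 0 -0.11 0 0 0; -0.5 0.005 0 -0.15 0 0 0; -0.5 0.005 0 -0.17 0 0 0; -0.5 0.005 0 -0.178 0 0 0; -0.5 0.005 0 -0.182 0 0 0; -0.5 0.005 0 -0.182 0 0 0")

```text
clock: 18.28
eef_pos: [0.573, 0.0761, 0.1098]
tool_rot: [-0.057, 0.998, 0.0, 0.0]
ft_force: [-1.1, 0.8, -3.5]
grip_width: 0.0315
grasp_force: 60.7
```

step_arm(targets="-0.5 0 0 -0.004 0 0 0; -0.5 0 0 -0.008 0 0 0; -0.5 0 0 -0.012 0 0 0; -0.5 0 0 -0.016 0 0 0; -0.5 0 0 -0.016 0 0 0; -0.5 0 0 -0.016 0 0 0")

```text
clock: 18.78
eef_pos: [0.5729, 0.076, 0.1017]
tool_rot: [-0.057, 0.998, 0.0, 0.0]
ft_force: [1.0, -0.0, -2.9]
grip_width: 0.0311
grasp_force: 61.1
```

```bash
python3 -c "
from h import *; st()"
```

```text
t 18.78 tcp [0.5729 0.076  0.1017] yaw_y 96.51 z [ 9.e-04  1.e-04 -1.e+00] F [ 1.  -0.  -2.9] w 0.0311 gf 61.1 q [0.132 0.444 0.058 1.184 0.    0.018]
```

step_arm(targets="-0.5 0 0 -0.004 0 0 0; -0.5 0 0 -0.008 0 0 0; -0.5 0 0 -0.008 0 0 0; -0.5 0 0 -0.008 0 0 0")

```text
clock: 19.12
eef_pos: [0.5731, 0.076, 0.0979]
tool_rot: [-0.057, 0.998, 0.0, 0.001]
ft_force: [0.2, 0.8, 3.1]
grip_width: 0.031
grasp_force: 61.6
```

step_arm(targets="-0.5 0 0 -0.004 0 0 0; -0.5 0 0 -0.004 0 0 0; -0.5 0 0 -0.004 0 0 0")

```text
clock: 19.37
eef_pos: [0.5734, 0.0761, 0.0974]
tool_rot: [-0.057, 0.998, 0.0, 0.001]
ft_force: [-2.8, -0.4, 10.4]
grip_width: 0.0311
grasp_force: 62.8
```

step_arm(targets="-0.5 0.001 -0.01 -0.001 0 0 0; -0.5 0.002 -0.02 -0.001 0 0 0; -0.5 0.0034 -0.03 -0.001 0 0 0; -0.5 0.0045 -0.04 -0.001 0 0 0; -0.5 0.0057 -0.05 -0.001 0 0 0; -0.5 0.0068 -0.06 -0.001 0 0 0; -0.5 0.008 -0.07 -0.001 0 0 0; -0.5 0.009 -0.08 -0.001 0 0 0; -0.5 0.01 -0.09 -0.001 0 0 0; -0.5 0.0113 -0.1 -0.001 0 0 0")

```text
clock: 20.2
eef_pos: [0.5794, 0.0261, 0.0975]
tool_rot: [-0.057, 0.998, 0.0, 0.002]
ft_force: [-2.0, 0.4, 11.7]
grip_width: 0.0313
grasp_force: 62.9
```

```bash
python3 -c "
from h import *; st()"
```

```text
t 20.2 tcp [0.5794 0.0261 0.0975] yaw_y 96.53 z [ 3.8e-03  8.0e-04 -1.0e+00] F [-2.   0.4 11.7] w 0.0313 gf 62.9 q [ 4.500e-02  4.480e-01  5.400e-02  1.172e+00  1.000e-03 -6.900e-02]
```

step_arm(targets="-0.5 0 -0.01 0 0 0 0; -0.5 0 -0.02 0 0 0 0; -0.5 0.0014 -0.03 0 0 0 0; -0.5 0.0025 -0.04 0 0 0 0; -0.5 0.0037 -0.05 0 0 0 0; -0.5 0.0048 -0.06 0 0 0 0; -0.5 0.006 -0.07 0 0 0 0; -0.5 0.007 -0.08 0 0 0 0; -0.5 0.008 -0.09 0 0 0 0; -0.5 0.0093 -0.1 0 0 0 0")

```text
clock: 21.03
eef_pos: [0.585, -0.0241, 0.0975]
tool_rot: [-0.057, 0.998, -0.0, 0.003]
ft_force: [-1.1, 0.6, 10.2]
grip_width: 0.0314
grasp_force: 62.7
```

step_arm(targets="-0.5 0.001 -0.01 0 0 0 0; -0.5 0.002 -0.02 0 0 0 0; -0.5 0.0034 -0.03 0 0 0 0; -0.5 0.0045 -0.04 0 0 0 0; -0.5 0.0057 -0.05 0 0 0 0; -0.5 0.0068 -0.06 0 0 0 0; -0.5 0.008 -0.07 0 0 0 0; -0.5 0.009 -0.08 0 0 0 0; -0.5 0.01 -0.09 0 0 0 0; -0.5 0.0113 -0.1 0 0 0 0")

```text
clock: 21.87
eef_pos: [0.5908, -0.0743, 0.0975]
tool_rot: [-0.057, 0.998, -0.0, 0.003]
ft_force: [-1.1, 0.2, 9.6]
grip_width: 0.0313
grasp_force: 62.6
```

```bash
python3 -c "
from h import *; st()"
```

```text
t 21.87 tcp [ 0.5908 -0.0743  0.0975] yaw_y 96.52 z [ 5.7e-03 -2.0e-04 -1.0e+00] F [-1.1  0.2  9.6] w 0.0313 gf 62.6 q [-0.125  0.476  0.098  1.187  0.    -0.239]
```

Height stays at 0.0975, so the sections are seating. I'll roll to the far end, then back along the strip with slightly more pressure.

step_arm(targets="-0.5 0 -0.01 -0.001 0 0 0; -0.5 0.001 -0.02 -0.002 0 0 0; -0.5 0.002 -0.03 -0.002 0 0 0; -0.5 0.003 -0.04 -0.002 0 0 0; -0.5 0.004 -0.05 -0.002 0 0 0; -0.5 0.005 -0.06 -0.002 0 0 0; -0.5 0.006 -0.07 -0.002 0 0 0; -0.5 0.007 -0.08 -0.002 0 0 0; -0.5 0.008 -0.09 -0.002 0 0 0; -0.5 0.008 -0.09 -0.002 0 0 0")

```text
clock: 22.7
eef_pos: [0.596, -0.1206, 0.0975]
tool_rot: [-0.056, 0.998, -0.001, 0.004]
ft_force: [0.4, -0.8, 12.4]
grip_width: 0.0313
grasp_force: 62.9
```

step_arm(targets="-0.5 -0.0014 0.012 -0.001 0 0 0; -0.5 -0.0027 0.024 -0.001 0 0 0; -0.5 -0.004 0.036 -0.001 0 0 0; -0.5 -0.0055 0.048 -0.001 0 0 0; -0.5 -0.007 0.06 -0.001 0 0 0; -0.5 -0.008 0.072 -0.001 0 0 0; -0.5 -0.0096 0.084 -0.001 0 0 0; -0.5 -0.011 0.096 -0.001 0 0 0; -0.5 -0.0123 0.108 -0.001 0 0 0; -0.5 -0.0137 0.12 -0.001 0 0 0")

```text
clock: 23.53
eef_pos: [0.5891, -0.0596, 0.0974]
tool_rot: [-0.057, 0.998, -0.001, 0.004]
ft_force: [-0.5, -0.3, 13.6]
grip_width: 0.0311
grasp_force: 63.2
```

```bash
python3 -c "
from h import *; st()"
```

```text
t 23.53 tcp [ 0.5891 -0.0596  0.0974] yaw_y 96.5 z [ 0.0087 -0.0019 -1.    ] F [-0.5 -0.3 13.6] w 0.0311 gf 63.2 q [-1.000e-01  4.670e-01  8.400e-02  1.178e+00 -1.000e-03 -2.140e-01]
```

step_arm(targets="-0.5 -0.0014 0.012 0 0 0 0; -0.5 -0.0027 0.024 0 0 0 0; -0.5 -0.004 0.036 0 0 0 0; -0.5 -0.0055 0.048 0 0 0 0; -0.5 -0.007 0.06 0 0 0 0; -0.5 -0.008 0.072 0 0 0 0; -0.5 -0.0096 0.084 0 0 0 0; -0.5 -0.011 0.096 0 0 0 0; -0.5 -0.0123 0.108 0 0 0 0; -0.5 -0.0137 0.12 0 0 0 0")

```text
clock: 24.37
eef_pos: [0.5821, 0.0008, 0.0973]
tool_rot: [-0.057, 0.998, -0.001, 0.004]
ft_force: [-1.1, -1.1, 13.4]
grip_width: 0.0311
grasp_force: 63.2
```

step_arm(targets="-0.5 -0.0014 0.012 0 0 0 0; -0.5 -0.0027 0.024 0 0 0 0; -0.5 -0.004 0.036 0 0 0 0; -0.5 -0.0055 0.048 0 0 0 0; -0.5 -0.007 0.06 0 0 0 0; -0.5 -0.008 0.072 0 0 0 0; -0.5 -0.0096 0.084 0 0 0 0; -0.5 -0.011 0.096 0 0 0 0; -0.5 -0.0123 0.108 0 0 0 0; -0.5 -0.0137 0.12 0 0 0 0")

```text
clock: 25.2
eef_pos: [0.5752, 0.0611, 0.0973]
tool_rot: [-0.057, 0.998, -0.0, 0.004]
ft_force: [-1.7, -1.7, 15.8]
grip_width: 0.0312
grasp_force: 63.2
```

step_arm(targets="-0.5 -0.0014 0.012 0 0 0 0; -0.5 -0.0027 0.024 0 0 0 0; -0.5 -0.004 0.036 0 0 0 0; -0.5 -0.0055 0.046 0 0 0 0; -0.5 -0.0055 0.046 0 0 0 0")

```text
clock: 25.62
eef_pos: [0.5724, 0.0854, 0.0974]
tool_rot: [-0.057, 0.998, 0.001, 0.004]
ft_force: [-0.9, 0.6, 15.6]
grip_width: 0.0311
grasp_force: 63.3
```

```bash
python3 -c "
from h import *; st()"
```

```text
t 25.62 tcp [0.5724 0.0854 0.0974] yaw_y 96.57 z [ 0.0084  0.0018 -1.    ] F [-0.9  0.6 15.6] w 0.0311 gf 63.3 q [1.480e-01 4.420e-01 4.400e-02 1.164e+00 1.000e-03 3.300e-02]
```

step_arm(targets="-0.5 0 0 0.03 0 0 0; -0.5 0 0 0.07 0 0 0; -0.5 0 0 0.12 0 0 0; -0.5 0 0 0.17 0 0 0; -0.5 0 0 0.21 0 0 0; -0.5 0 0 0.21 0 0 0; -0.5 0 0 0.21 0 0 0")

```text
clock: 26.2
eef_pos: [0.5697, 0.084, 0.1981]
tool_rot: [-0.057, 0.998, 0.0, 0.001]
ft_force: [-0.3, -0.1, -4.8]
grip_width: 0.0309
grasp_force: 61.1
```

```bash
python3 -c "
from h import *; st()
import cv2
b=bot.camera('wrist')[...,::-1]; cv2.imwrite('pics/w7.png',b); cv2.imwrite('pics/s7.png',bot.camera('side')[...,::-1])
a=cv2.imread('pics/w6.png'); print(a.shape)
# roller bridge/handle appearance change in the hand between before and after rolling
d=cv2.absdiff(a,np.ascontiguousarray(b)).max(2); print(d[330:480,200:440].mean(), (d[330:480,200:440]>40).mean())
"
```

```text
t 26.2 tcp [0.5697 0.084  0.1981] yaw_y 96.51 z [ 1.e-03  2.e-04 -1.e+00] F [-0.3 -0.1 -4.8] w 0.0309 gf 61.1 q [0.146 0.39  0.231 1.411 0.    0.033]
(480, 640, 3)
10.157777777777778 0.04388888888888889
```

step_arm(targets="-0.5 -0.011 0.05 0 0 0 0.09; -0.5 -0.022 0.1 0 0 0 0.18; -0.5 -0.033 0.15 0 0 0 0.27; -0.5 -0.044 0.2 0 0 0 0.36; -0.5 -0.055 0.25 0 0 0 0.45; -0.5 -0.066 0.3 0 0 0 0.54; -0.5 -0.077 0.35 0 0 0 0.63; -0.5 -0.088 0.4 0 0 0 0.72; -0.5 -0.099 0.45 0 0 0 0.81; -0.5 -0.11 0.5 0 0 0 0.9")

```text
clock: 27.13
eef_pos: [0.5126, 0.3344, 0.1953]
tool_rot: [-0.4, 0.916, -0.0, -0.002]
ft_force: [0.9, 0.1, -3.7]
grip_width: 0.0312
grasp_force: 60.9
```

step_arm(targets="-0.5 0 0 0 0 0 0.15; -0.5 0 0 0 0 0 0.3; -0.5 0 0 0 0 0 0.373; -0.5 0 0 0 0 0 0.373; -0.5 0 0 0 0 0 0.373; -0.5 0 0 0 0 0 0.373; -0.5 0 0 0 0 0 0.373")

```text
clock: 27.72
eef_pos: [0.514, 0.3336, 0.1975]
tool_rot: [-0.528, 0.849, -0.0, -0.001]
ft_force: [0.0, 0.2, -3.9]
grip_width: 0.031
grasp_force: 61.1
```

```bash
python3 -c "
from h import *; st()"
```

```text
t 27.72 tcp [0.514  0.3336 0.1975] yaw_y 153.73 z [-1.2e-03 -8.0e-04 -1.0e+00] F [ 0.   0.2 -3.9] w 0.031 gf 61.1 q [ 0.576  0.471  0.353  1.454  0.    -0.537]
```

step_arm(targets="-0.5 0.002 0.002 -0.03 0 0 0; -0.5 0.002 0.002 -0.08 0 0 0; -0.5 0.002 0.002 -0.13 0 0 0; -0.5 0.002 0.002 -0.18 0 0 0; -0.5 0.002 0.002 -0.23 0 0 0; -0.5 0.002 0.002 -0.27 0 0 0; -0.5 0.002 0.002 -0.29 0 0 0; -0.5 0.002 0.002 -0.3 0 0 0; -0.5 0.002 0.002 -0.3 0 0 0; -0.5 0.002 0.002 -0.3 0 0 0")

```text
clock: 28.55
eef_pos: [0.5161, 0.3354, 0.0494]
tool_rot: [-0.528, 0.849, 0.0, 0.001]
ft_force: [0.0, 0.1, -4.6]
grip_width: 0.0313
grasp_force: 61.0
```

step_arm(targets="-0.5 0 0 -0.004 0 0 0; -0.5 0 0 -0.008 0 0 0; -0.5 0 0 -0.008 0 0 0; -0.5 0 0 -0.008 0 0 0")

```text
clock: 28.88
eef_pos: [0.5155, 0.3352, 0.0449]
tool_rot: [-0.528, 0.849, 0.0, 0.0]
ft_force: [0.1, -0.3, -4.2]
grip_width: 0.0314
grasp_force: 61.0
```

```bash
python3 -c "
from h import *; st()"
```

```text
t 28.88 tcp [0.5155 0.3352 0.0449] yaw_y 153.8 z [ 7.e-04  5.e-04 -1.e+00] F [ 0.1 -0.3 -4.2] w 0.0314 gf 61.0 q [ 0.577  0.559  0.091  1.102  0.    -0.537]
```

step_arm(targets="-0.5 -0.001 -0.001 -0.004 0 0 0; -0.5 -0.001 -0.001 -0.008 0 0 0; -0.5 -0.001 -0.001 -0.008 0 0 0; -0.5 -0.001 -0.001 -0.008 0 0 0")

```text
clock: 29.22
eef_pos: [0.5151, 0.3347, 0.0407]
tool_rot: [-0.528, 0.849, -0.0, 0.0]
ft_force: [-0.6, 0.1, -1.6]
grip_width: 0.031
grasp_force: 61.4
```

step_arm(targets="-0.5 0 0 -0.002 0 0 0; -0.5 0 0 -0.004 0 0 0; -0.5 0 0 -0.004 0 0 0; -0.5 0 0 -0.004 0 0 0")

```text
clock: 29.55
eef_pos: [0.5159, 0.3345, 0.0406]
tool_rot: [-0.528, 0.849, -0.001, 0.001]
ft_force: [-1.7, -2.5, 6.9]
grip_width: 0.0311
grasp_force: 62.8
```

step_arm(targets="-0.5 0 0 0.004 0 0 0; -0.2 0 0 0.004 0 0 0; 0 0 0 0.004 0 0 0; 0.3 0 0 0.004 0 0 0; 0.5 0 0 0.004 0 0 0; 0.5 0 0 0.004 0 0 0; 0.5 0 0 0.004 0 0 0; 0.5 0 0 0.004 0 0 0")

```text
clock: 30.22
eef_pos: [0.5147, 0.3345, 0.0402]
tool_rot: [-0.528, 0.849, 0.0, -0.0]
ft_force: [0.1, -0.3, 1.0]
grip_width: 0.0638
grasp_force: 0.0
```

step_arm(targets="0.5 0 0 0.02 0 0 0; 0.5 0 0 0.06 0 0 0; 0.5 0 0 0.12 0 0 0; 0.5 0 0 0.18 0 0 0; 0.5 0 0 0.25 0 0 0; 0.5 0 0 0.32 0 0 0; 0.5 0 0 0.38 0 0 0; 0.5 -0.1 0 0.38 0 0 0; 0.5 -0.16 0 0.38 0 0 0; 0.5 -0.16 0 0.38 0 0 0")

```text
clock: 31.05
eef_pos: [0.428, 0.3331, 0.2309]
tool_rot: [-0.53, 0.848, 0.001, -0.003]
ft_force: [1.2, 0.4, -1.0]
grip_width: 0.0641
grasp_force: 0.0
```

```bash
python3 -c "
from h import *; st()
import cv2
t=np.ascontiguousarray(bot.camera('top')[...,::-1]); s=np.ascontiguousarray(bot.camera('side')[...,::-1]); cv2.imwrite('pics/t8.png',t); cv2.imwrite('pics/s8.png',s)
f=lambda a,x,y,w,h,W,H: cv2.resize(a[y:y+h,x:x+w],(W,H),interpolation=cv2.INTER_CUBIC)
o=np.zeros((600,800,3),np.uint8)
o[:300,:400]=f(t,130,150,300,225,400,300); o[:300,400:]=f(s,200,180,320,240,400,300)
o[300:,:400]=f(t,440,250,120,90,400,300); o[300:,400:]=f(s,240,190,160,120,400,300)
cv2.imwrite('pics/final.png',o)"
```

```text
t 31.05 tcp [0.428  0.3331 0.2309] yaw_y 153.98 z [-0.0054 -0.0019 -1.    ] F [ 1.2  0.4 -1. ] w 0.0641 gf 0.0 q [ 0.66   0.319  0.213  1.47   0.002 -0.457]
```

View pics/final.png

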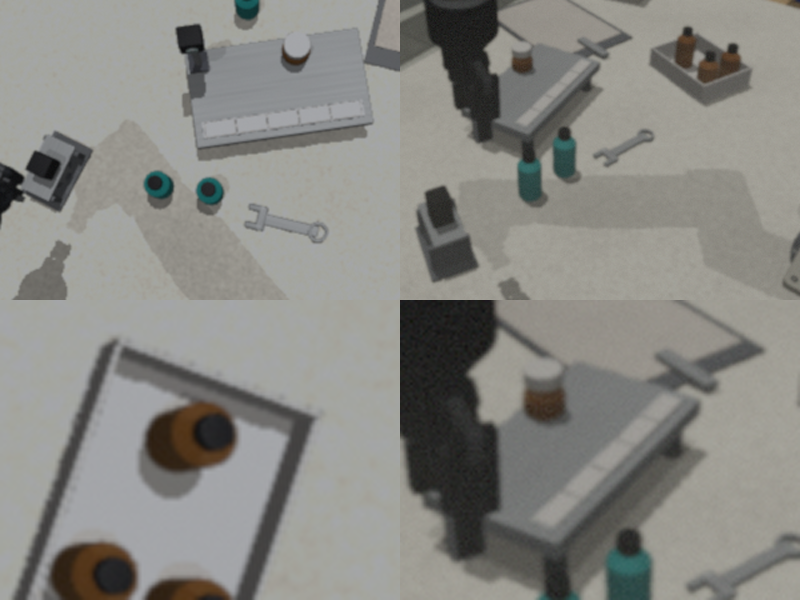

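The final view shows the roller upright in its rest at (45,165), the strip flat and even, and three bottles standing in the basket. The jar, the wrench and the turquoise bottles have not moved.

step_arm(targets="0.5 0 0 0 0 0 0; 0.5 0 0 0 0 0 0; 0.5 0 0 0 0 0 0")

```text
clock: 31.4
eef_pos: [0.4359, 0.3346, 0.2304]
tool_rot: [-0.528, 0.849, -0.0, 0.0]
ft_force: [-1.1, -0.3, -0.5]
grip_width: 0.0642
grasp_force: 0.0
```

```bash
python3 -c "
from workcell import bot; print(bot.job_done())"
```

```text
the job is handed in; nothing more can be done
None
```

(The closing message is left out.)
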